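# Key the printer's interlock and hold its guard open

### The arm

A 6-joint arm with a two-finger parallel gripper is mounted at the origin on the work surface. World frame = base frame: x ahead of the robot, y to its left, z up, the work surface at z = 0. Lengths are in m, angles in degrees, forces in N, time in s.
With the tool pointing down it reaches from about 0.25 to 0.725 m from the base axis. Payload 9.7 kg.
Tool frame: the origin (TCP) lies between the finger pads; the fingertips stand bot.tcp_to_tips ahead of it and the grasp point (between the pads) lies 2 mm behind it (bot.tcp_to_tips is the distance from the TCP to the fingertips, in m); z points along the fingers, y is the line along which they close (so a half turn about z gives the same grasp; the last joint's range is limited). The gripper opens to 85 mm and grips with 20 to 120 N. Pads are 22 mm wide; open, the fingers measure 114 mm over their backs; the gripper's body (76 mm by 85 mm) begins 54 mm behind the grasp point. The pads swing forward as they close: fully open they stand 13 mm farther back than shut.
Start: joints at [64.171, 4.979, 10.078, 95.1, 0, 90], TCP at [0.24, 0.495, 0.248] pointing down, gripper open.
Joint ranges: [-179.16, 179.16], [-48.56, 103.87], [-65.8, 70.77], [-126.05, 130.52], [-82.76, 87.17], [-180, 180]. Speed limits (degrees/s): [127.2, 127.2, 147.25, 180, 180, 180].

### API

Orientations are given as [roll, pitch, yaw] about the fixed x, y, z axes, in that order (R = Rz(yaw) Ry(pitch) Rx(roll)).
In Python, from workcell import sensors, camera, camera_params, bot gives the robot as it stands.
- The arm moves only by the tool apply_moves, never from a script. Its argument "motion" is a list of rows, each an object with "jaw": the opening, from -1 (shut) to 1 (fully open); "xyz": the shift along the tool's x, y, z in mm, a list of three; "twist": the turn about the tool's z in rad. A call has 1 to 5 rows; each row is the pose to reach, as a shift and turn from the pose commanded when the call began, along the tool's axes at that moment; what a row does not reach only later rows make up. A row lasts 1/8 s, in which the tool goes at most 62.5 mm and 10.7 degrees, less where a joint would pass 70% of its speed; a pose out of reach is approached as far as the arm can. A call with a gripper value outside its range is refused whole. The fingers move at their own pace and stop on an object; "grip_force" is the grip in N (left out, the last holds). Time passes only in rows, so rows that repeat a pose let the fingers close. It gives the time, the measured TCP pose, the force, the opening and the grip force at its end, in the units of the state.
- sensors.get_obs(): the state, without advancing time (a new reading comes with each control period).
- camera(name): name is "scene" or "top" or "wrist"; returns (picture, depth): 420x560x3 uint8, red, green, blue; 420x560 float32, m along the optical axis (not along the pixel's ray), 0 where there is no reading.
- camera_params(name): a dict with "mtx" (3x3 intrinsics, pixels), "rvec" (rotation vector, rad) and "tvec" (3), from world to camera coordinates, as OpenCV has them. Camera axes: x right, y down, z forward; pixel columns grow to the right and rows downward; lengths in m; the calibration is good to about 2 mm. A picture is of the moment at which its call begins: read the wrist's pose just before it. camera_params takes no time and is no camera call; for the wrist camera it gives the pose at the moment of the call.
- bot.job_done(): hands the job in; it is judged then, once.
The state is a dict: "time": time; "q": joint angles; "qd": joint speeds; "joint_efforts": joint torques, N m; "ee_pos": TCP position; "tcp_rot": TCP orientation; "wrist_force": force on the tool from outside, world axes, zero at the start; "torque": the same for the moment, N m; "opening": finger opening in m; "grasp_force": force on a finger pad.
Only numpy, scipy, OpenCV 4.12 (cv2) and the standard library are available. Lean on these libraries where they do the work, as an engineer would, in place of code of your own. Each camera call takes 0.05 s, during which the arm holds its last target. There are 200 camera calls.

### The job

Take the gauge with the rectangular grip out of its stand and push its blade into the contact slot of the interlock block beside the printer until its shoulder sits flush on the block, and let it go. Then raise the printer's guard from shut and hold it still at 40 degrees open, to within 5 degrees, finishing while you are still holding it: it has no stay and must be carried by the gripper alone. Leave the round-gripped gauge and everything else on the bench where they are.

Things in the scene. Friction and masses are not known exactly. Their poses are not given: they have to be found in the camera images.
- printer: Bench bioprinter, fixed: 260 x 260 mm, 140 mm tall, clear side walls, pink posts, print bed and syringes inside. Origin: centre of its underside, on the bench; front faces its -x (roughly to the robot), +y is its left, z up. Its guard is hinged along the back: hinge axis along the printer's y at x = +90, z = 145 mm. A grey interlock block stands against its left side.
- slot (a point): Centre of the mouth of the contact slot in the flat top of the interlock block (top 60 x 60 mm, 100 mm above the bench; at x = -90, y = +165, z = 100 mm in the printer's frame). The slot goes straight down, 50 mm deep, 6 mm wide along the printer's x, 27 mm long along its y. Same axes as the printer.
- guard (a joint): Opening angle of the printer's guard, rad: 0 = shut and level, grows as its front edge rises (0.698 = 40 degrees; stop at 1.4). It has no stay and no spring: let go, it falls shut at once.
- cover: The guard: clear panel 210 (front to back) x 220 x 4 mm, pink edges, about 0.35 kg. On it stands a steel bar handle: round bar 12 mm thick, 90 mm long, parallel to the hinge, on two end posts. Origin: middle of the bar's axis, 35 mm above the panel, 25 mm behind its front edge; when shut 190 mm in front of the hinge axis and 38 mm above it. Axes as the printer's when shut; turns with the guard.
- stand: Aluminium gauge stand, fixed to the bench: block 60 (x) x 140 (y) x 50 mm tall with two through slots like the printer's (6 mm along x, 27 mm along y), at y = +35 and -35 mm. Origin: centre of its underside. The two gauges stand in it, either way about.
- gauge: Interlock gauge: steel blade 3 mm thick (x), 24 wide (y), 35 long, below a black rectangular grip 12 (x) x 36 (y) x 40 mm tall; 40 to 90 g. Origin: centre of the grip's underside (the shoulder), where the blade begins; grip up to z = +40, blade down to z = -35 mm. Starts upright in the stand, shoulder on the stand's top (50 mm above the bench), only the grip showing.
- round_gauge: Another gauge, not to be used: same length, but with a round black grip of 20 mm diameter on a 32 mm flange, 40 mm tall. Origin at its shoulder. Stands in the other slot of the stand.
- dishes: Bystander: stack of clear culture dishes, 93 mm across, 42 mm tall. Origin under its centre.
- syringe: Bystander: syringe lying on the bench, about 125 mm long, 18 mm thick. Origin under its barrel.
- jar: Bystander: glass jar, 60 mm across, 80 mm tall. Origin under its centre.
- tip_box: Bystander: pipette tip box, 85 x 120 x 58 mm. Origin under its centre.
- driver: Bystander: screwdriver lying on the bench, handle to its -x.
- wrench: Bystander: wrench lying on the bench, handle to its -x.
- bottle: Bystander: amber bottle, 66 mm across, 130 mm tall. Origin under its centre.

How it is judged (in metres and radians):
On the way, in this order (a step that is already met when the one before it is completed fails the run):
1. the gauge stands home in the interlock slot, let go, with the guard still shut (distance between gauge and slot below 0.005 m and angle between gauge's own z axis and vertical below 0.12 rad and contact force between each of the fingers, the arm and gauge below 0.1 N and value of joint guard below 0.1 rad), for 0.2 s.
2. the guard is held by the fingers at 40 degrees, within 5, and still (value of joint guard between 0.611 and 0.785 rad and velocity of joint guard between -0.05 and 0.05 rad/s and contact force between the fingers and cover above 0.5 N), for 0.3 s.
At the end, for the whole second after the job is handed in: The guard stands still at 35 to 45 degrees (0.611 to 0.785 rad), held by the gripper's fingers alone with no other thing touching it; the gauge is in the interlock slot, its shoulder within 5 mm of the slot's mouth, upright within 7 degrees, and not touched by the robot (all of step 2 and distance between gauge and slot below 0.005 m and angle between gauge's own z axis and vertical below 0.12 rad and contact force between each of the fingers, the arm and gauge below 0.1 N and contact force between each of gauge, round_gauge, dishes, syringe, jar, tip_box, driver, wrench, bottle and cover below 0.1 N); the arm keeps its last pose, push and grip.
It fails at once if a bystander is moved more than 30 mm (distance of any of round_gauge, dishes, syringe, jar, tip_box, driver, wrench, bottle from where it was at the start of the episode above 0.03 m).
It also fails if it takes over 48 s, if anything falls off the work surface, if the arm or the gripper's body presses on something with over 40 N, if the wrist force passes 120 N, or if a joint passes its speed limit or range.

## Working session

There is one attempt and no reset: what is moved stays moved. The work goes in short steps, Python scripts to look and compute and a tool call to move; the robot and the scene stay as the last step left them, time stands still between calls to the robot, and variables do not carry over. Pictures are saved under pics/ and viewed, at most 10 in all, crops included, and the job is handed in when it is done.

Besides the shell and the picture viewer there is one more tool, called after "Call:" in YAML: its name, and indented under it one key for each argument. apply_moves: Moves the arm, as the interface text tells. Its arguments: {"type":"object","properties":{"motion":{"type":"array","items":{"type":"object","properties":{"jaw":{"type":"number"},"xyz":{"type":"array","items":{"type":"number"}},"twist":{"type":"number"}}}},"grip_force":{"type":"number"}},"required":["motion"]}

```bash
mkdir -p pics; ls
cat > h.py <<'E'
import numpy as np,cv2,json
from workcell import sensors,camera,camera_params,bot
def snap(n,f):
    p=camera_params(n);im,d=camera(n)
    np.savez(f'pics/{f}.npz',im=im,d=d,K=p['mtx'],r=p['rvec'],t=p['tvec'])
    cv2.imwrite(f'pics/{f}.png',im[:,:,::-1]);return im,d
class V:
    def __init__(s,f):
        z=np.load(f'pics/{f}.npz');s.im,s.d,s.K=z['im'],z['d'],z['K'];s.R=cv2.Rodrigues(z['r'])[0];s.t=z['t'].reshape(3)
        s.c=-s.R.T@s.t
    def ray(s,u,v): return s.R.T@np.linalg.inv(s.K)@np.array([u,v,1.])
    def plane(s,u,v,z): r=s.ray(u,v);return s.c+r*(z-s.c[2])/r[2]
    def dep(s,u,v): return s.c+s.ray(u,v)*s.d[int(v),int(u)]
    def cloud(s):
        v,u=np.mgrid[:s.d.shape[0],:s.d.shape[1]]
        P=np.stack([u,v,np.ones_like(u)],-1)@np.linalg.inv(s.K).T@s.R
        return s.c+P*s.d[...,None]
    def proj(s,P): q=s.K@(s.R@np.array(P)+s.t);return q[:2]/q[2]
E
python3 - <<'E'
from h import *
for n in ['scene','top','wrist']: snap(n,n+'0')
print(sensors.get_obs(),bot.tcp_to_tips)
for n in ['scene','top','wrist']: print(n,V(n+'0').c,V(n+'0').K[0,0])
E
```

```text
pics
{'time': 0.15, 'q': array([6.41694355e+01, 5.00531079e+00, 1.00452834e+01, 9.50994587e+01,
       1.05325253e-03, 8.99997040e+01]), 'qd': array([ 0.07064769, -0.12388649,  0.16673002,  0.0119618 ,  0.05521384,
       -0.01117881]), 'joint_efforts': array([-1.07170479e-03, -5.20762360e+01,  4.65043867e+01,  1.38511526e-02,
        4.12933815e-06,  5.36143503e-07]), 'ee_pos': array([0.23957038, 0.49491252, 0.2477356 ]), 'tcp_rot': array([-1.79940514e+02, -1.05355931e-03,  1.54169730e+02]), 'wrist_force': array([-0.24586721, -0.76175418,  0.2212337 ]), 'torque': array([0.00175103, 0.00397837, 0.01119958]), 'grasp_force': 0.0, 'opening': 0.08511300523555974} 0.017
scene [ 1.59177953 -0.19396777  0.86188567] 544.1847159205965
top [0.33620128 0.00985128 1.60934493] 533.0803492064296
wrist [0.17236885 0.52841149 0.3736428 ] 289.96477365098826
```

View pics/scene0.png

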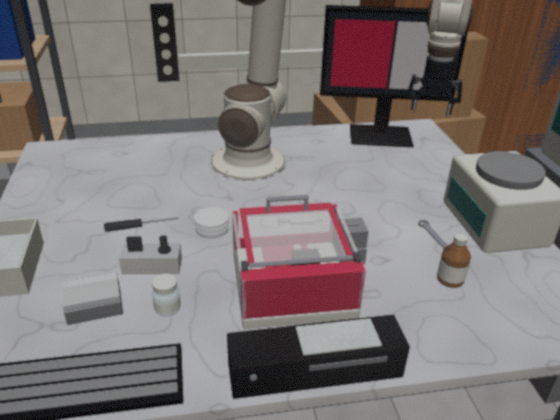

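View pics/top0.png

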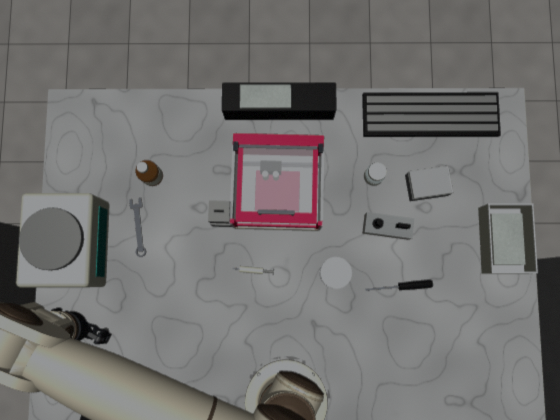

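View pics/wrist0.png

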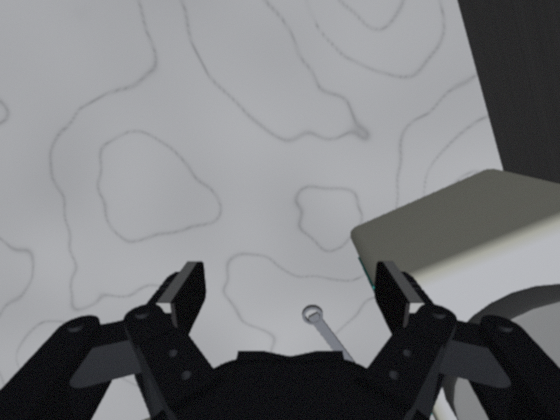

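The scene view shows the stand behind the printer's right side, with the rectangular grip near (135,243) and the round one near (164,243). In the top view the rectangular grip is at about (403,226), the round one at (378,224), the slot at (219,211), the handle bar at about (276,212) and the printer's centre at about (278,182).

Run:
```python
from h import *
T=V('top0');S=V('scene0');C=T.cloud()
def comp(u0,u1,v0,v1,z0,z1,name):
    c=C[v0:v1,u0:u1].reshape(-1,3);m=(c[:,2]>z0)&(c[:,2]<z1);c=c[m]
    if len(c)<4: print(name,len(c));return
    r=cv2.minAreaRect(c[:,:2].astype(np.float32)*1000)
    print(name,len(c),c.mean(0).round(4),'z med',np.median(c[:,2]).round(4),'rect',np.round(r[0],1),np.round(r[1],1),round(r[2],1))
comp(355,425,205,245,.04,.06,'stand')
comp(390,425,210,245,.07,.12,'rect')
comp(360,390,210,245,.07,.12,'round')
comp(205,232,195,230,.09,.115,'block')
comp(228,330,130,235,.13,.16,'printer')
comp(250,300,200,220,.165,.2,'bar')
# top corners of the guard frame, pixel guesses
for u,v in [(232,227),(322,227),(324,135),(232,135)]: print((u,v),T.dep(u,v).round(4),T.plane(u,v,.145).round(4))
# scene check
for n,(u,v) in {'rect':(135,243),'round':(164,243),'bar':(287,199),'block':(353,222)}.items(): print(n,S.dep(u,v).round(4))
Cs=S.cloud()
for n,b,z in [('bar',(262,312,190,215),(.165,.2)),('rect',(120,147,230,252),(.075,.12)),('blk',(345,370,215,240),(.09,.11))]:
    c=Cs[b[2]:b[3],b[0]:b[1]].reshape(-1,3);c=c[(c[:,2]>z[0])&(c[:,2]<z[1])]
    if len(c)>4: print('scene',n,len(c),c.mean(0).round(4),cv2.minAreaRect(c[:,:2].astype(np.float32)*1000))
for n,im,b in [('t1',T.im,(200,340,125,240)),('t2',T.im,(350,430,190,250))]:
    pass
cr=np.hstack([cv2.resize(T.im[190:250,200:300],(400,240),interpolation=2),cv2.resize(T.im[195:255,350:450],(400,240),interpolation=2)])
cv2.imwrite('pics/crop.png',cr[:,:,::-1])
```

```text
stand 856 [ 0.5114 -0.3014  0.051 ] z med 0.0511 rect [ 512.1 -303.8] [141.3  61.1] 82.6
rect 67 [ 0.5064 -0.3375  0.0885] z med 0.0901 rect [ 507.  -338.5] [36.8 11.7] 81.0
round 45 [ 0.5161 -0.2677  0.0895] z med 0.091 rect [ 517.1 -269. ] [18.3 19.2] 67.1
block 435 [0.5468 0.1918 0.1012] z med 0.1014 rect [543.4 187.4] [69.9 69.1] 86.2
printer 7633 [0.6357 0.0248 0.1471] z med 0.1476 rect [633.7  24.9] [260.8 261.8] 88.4
bar 163 [0.5327 0.0287 0.1887] z med 0.1888 rect [533.8  28. ] [99.7 11.8] 89.2
(232, 227) [0.5101 0.1619 0.0072] [0.4952 0.1488 0.145 ]
(322, 227) [ 0.5099 -0.1102  0.0062] [ 0.4949 -0.0998  0.145 ]
(324, 135) [ 0.7986 -0.1203 -0.0024] [ 0.7563 -0.1084  0.145 ]
(232, 135) [7.985e-01 1.658e-01 5.000e-04] [0.7569 0.1518 0.145 ]
rect [ 0.5143 -0.335   0.0789]
round [ 0.5256 -0.2668  0.0799]
bar [0.5317 0.0275 0.1812]
block [0.5404 0.1932 0.105 ]
scene bar 259 [0.5341 0.029  0.1845] ((532.3059692382812, 28.856788635253906), (99.46196746826172, 17.51980209350586), 88.83076477050781)
scene rect 123 [ 0.509  -0.3368  0.0857] ((508.38677978515625, -336.9220275878906), (35.98582077026367, 17.923141479492188), 84.02216339111328)
scene blk 343 [0.5519 0.1997 0.1003] ((546.7958374023438, 199.1704864501953), (49.091087341308594, 68.3031997680664), 89.36664581298828)
```

View pics/crop.png

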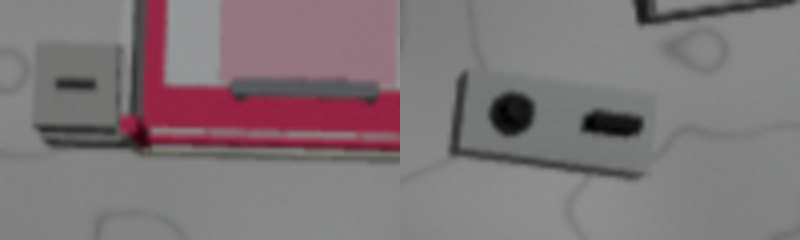

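The crop shows the slot at crop pixel (75,84), the bar from (232,88) to (378,94), the round grip at (512,113) and the rectangular grip at (612,123). All heights (0.051, 0.090, 0.101, 0.147, 0.189 m) match the text.

```bash
cat >> h.py <<'E'
def pose():
    o=sensors.get_obs();R=cv2.Rodrigues(np.zeros(3))[0]
    from scipy.spatial.transform import Rotation as Ro
    return o['ee_pos'],Ro.from_euler('xyz',o['tcp_rot'],degrees=True).as_matrix(),o
def go(x,y,z,yaw):
    p,R,o=pose();s=R.T@(np.array([x,y,z])-p)*1000
    tw=-(yaw-o['tcp_rot'][2]+180)%360-180   # tool z is down: positive twist lowers yaw
    print('shift',s.round(2),'twist',round(np.radians(tw),4),'t',o['time'],'pos',p.round(4),o['tcp_rot'].round(2))
E
python3 - <<'E'
from h import *
W=V('wrist0');p,R,o=pose()
print('cam axis in tool',(R.T@W.R.T).round(3),'offset',(R.T@(W.c-p)).round(4),W.proj(p))
go(.5,-.36,.22,82)
E
```

```text
cam axis in tool [[ 0.    -0.956 -0.294]
 [ 1.     0.     0.   ]
 [-0.    -0.294  0.956]] offset [ 0.0751  0.0007 -0.1259] [288.10237065 280.54772275]
shift [-606.9  -656.     28.41] twist 1.2596 t 0.15 pos [0.2396 0.4949 0.2477] [-179.94   -0.    154.17]
```

Call:
apply_moves:
  motion:
    - {"xyz": [-607, -656, 28], "twist": 1.26, "jaw": 1}
    - {"xyz": [-607, -656, 28], "twist": 1.26, "jaw": 1}
    - {"xyz": [-607, -656, 28], "twist": 1.26, "jaw": 1}
    - {"xyz": [-607, -656, 28], "twist": 1.26, "jaw": 1}
    - {"xyz": [-607, -656, 28], "twist": 1.26, "jaw": 1}

```text
time: 0.78
ee_pos: [0.3307, 0.1944, 0.2383]
tcp_rot: [180.0, -0.0, 100.1]
wrist_force: [1.9, 0.5, -0.0]
opening: 0.0858
grasp_force: 0.0
```

```bash
python3 -c "
from h import *
go(.5,-.36,.22,82)"
```

```text
shift [-575.58   69.03   18.34] twist 0.3166 t 0.775 pos [0.3307 0.1944 0.2383] [179.98  -0.   100.14]
```

Call:
apply_moves:
  motion:
    - {"xyz": [-575, 69, 18], "twist": 0.317, "jaw": 1}
    - {"xyz": [-575, 69, 18], "twist": 0.317, "jaw": 1}
    - {"xyz": [-575, 69, 18], "twist": 0.317, "jaw": 1}
    - {"xyz": [-575, 69, 18], "twist": 0.317, "jaw": 1}
    - {"xyz": [-575, 69, 18], "twist": 0.317, "jaw": 1}

```text
time: 1.4
ee_pos: [0.4237, -0.1042, 0.2288]
tcp_rot: [180.0, -0.0, 82.3]
wrist_force: [1.4, 0.8, 0.1]
opening: 0.0854
grasp_force: 0.0
```

```bash
python3 -c "
from h import *
go(.5,-.36,.22,82)"
```

```text
shift [-243.23  110.04    8.83] twist 0.0047 t 1.4 pos [ 0.4237 -0.1042  0.2288] [179.97  -0.    82.27]
```

Call:
apply_moves:
  motion:
    - {"xyz": [-243, 110, 9], "twist": 0.005, "jaw": 1}
    - {"xyz": [-243, 110, 9], "twist": 0.005, "jaw": 1}
    - {"xyz": [-243, 110, 9], "twist": 0.005, "jaw": 1}
    - {"xyz": [-243, 110, 9], "twist": 0.005, "jaw": 1}
    - {"xyz": [-243, 110, 9], "twist": 0.005, "jaw": 1}

```text
time: 2.02
ee_pos: [0.4999, -0.3606, 0.2176]
tcp_rot: [-179.9, -0.0, 81.9]
wrist_force: [-0.5, 1.0, 0.2]
opening: 0.0853
grasp_force: 0.0
```

```bash
cat > pk.py <<'E'
from h import *
import sys
def top(f,x,y,z0,z1,r,name):
    W=V(f);c=W.cloud().reshape(-1,3)
    c=c[(abs(c[:,2]-(z0+z1)/2)<(z1-z0)/2)&(np.hypot(c[:,0]-x,c[:,1]-y)<r)]
    q=cv2.minAreaRect(c[:,:2].astype(np.float32)*1000)
    print(name,len(c),c.mean(0).round(4),np.median(c[:,2]).round(4),np.round(q[0],1),np.round(q[1],1),round(q[2],1))
E
python3 - <<'E'
from pk import *
snap('wrist','w1');go(.507,-.338,.15,82)
top('w1',.507,-.338,.083,.1,.04,'rect');top('w1',.516,-.269,.083,.1,.03,'round');top('w1',.512,-.304,.045,.056,.1,'stand')
W=V('w1');print(W.proj([.507,-.338,.09]),W.proj([.517,-.269,.09]))
E
```

```text
shift [23.62  3.76 67.64] twist -0.0025 t 2.075 pos [ 0.5001 -0.3609  0.2176] [-1.7988e+02 -3.0000e-02  8.1850e+01]
rect 515 [ 0.5063 -0.3371  0.09  ] 0.0901 [ 506.3 -337.7] [35.5 10.9] 81.7
round 472 [ 0.5156 -0.2688  0.0901] 0.0901 [ 515.7 -268.7] [19.4 18.7] 35.8
stand 7823 [ 0.5118 -0.2974  0.0505] 0.0503 [ 510.9 -303.2] [140.   60.2] 82.1
[293.93874861 182.54261707] [294.48848119  98.78103985]
```

View pics/w1.png

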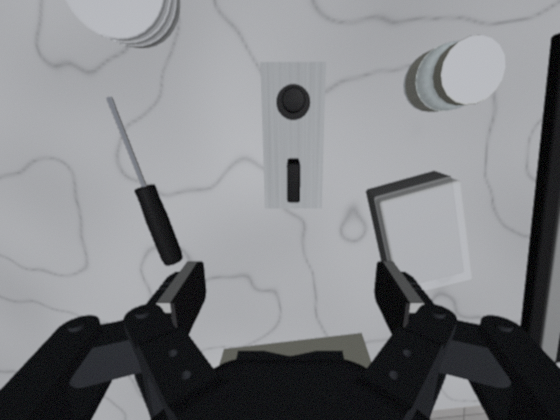

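The wrist view shows the rectangular grip at (293,181), the round one at (293,99) and the stand aligned with the tool. The depth heights agree with the text. Descending with the jaw half open to stay clear of the tip box.

Call:
apply_moves:
  motion:
    - {"xyz": [23.9, 3, 50], "jaw": 0}
    - {"xyz": [23.9, 3, 80], "jaw": 0}
    - {"xyz": [23.9, 3, 110], "jaw": 0}
    - {"xyz": [23.9, 3, 144], "jaw": 0}
    - {"xyz": [23.9, 3, 144], "jaw": 0}

```text
validation failed for argument at $.mo...
```

```bash
python3 -c "
from h import *
go(.5063,-.3376,.073,82);print(pose()[2]['wrist_force'],pose()[2]['opening'])"
```

```text
shift [ 23.87   3.17 144.64] twist -0.0025 t 2.075 pos [ 0.5001 -0.3609  0.2176] [-1.7988e+02 -3.0000e-02  8.1850e+01]
[-1.8416629   0.67067279 -0.45530373] 0.0853681988653274
```

Call:
apply_moves:
  motion:
    - {"xyz": [23.9, 3, 50], "twist": 0, "jaw": 0}
    - {"xyz": [23.9, 3, 80], "twist": 0, "jaw": 0}
    - {"xyz": [23.9, 3, 110], "twist": 0, "jaw": 0}
    - {"xyz": [23.9, 3, 144], "twist": 0, "jaw": 0}
    - {"xyz": [23.9, 3, 144], "twist": 0, "jaw": 0}

```text
time: 2.7
ee_pos: [0.5048, -0.3328, 0.0732]
tcp_rot: [-179.7, -0.1, 82.0]
wrist_force: [0.2, -0.9, 0.5]
opening: 0.0426
grasp_force: 0.0
```

```bash
python3 -c "
from h import *
go(.5063,-.3376,.073,82);print(pose()[2]['wrist_force'],pose()[2]['opening'])"
```

```text
shift [-4.56  2.2   0.22] twist 0.0005 t 2.7 pos [ 0.5048 -0.3328  0.0732] [-1.7974e+02 -1.3000e-01  8.2030e+01]
[ 0.17347774 -0.89248017  0.4654114 ] 0.04257215815181328
```

Call:
apply_moves:
  motion:
    - {"xyz": [0, 0, 0], "twist": 0, "jaw": 0}
    - {"xyz": [0, 0, 0], "twist": 0, "jaw": 0}

```text
time: 2.95
ee_pos: [0.507, -0.3347, 0.0777]
tcp_rot: [179.9, 0.1, 82.0]
wrist_force: [0.2, -0.2, -0.2]
opening: 0.0426
grasp_force: 0.0
```

```bash
python3 -c "
from h import *
go(.5063,-.3376,.073,82)"
```

```text
shift [-3.01 -0.31  4.72] twist 0.0002 t 2.95 pos [ 0.507  -0.3347  0.0777] [1.7986e+02 6.0000e-02 8.2010e+01]
```

Call:
apply_moves:
  motion:
    - {"xyz": [-3, -0.3, 4.5], "twist": 0, "jaw": 0}
    - {"xyz": [-3, -0.3, 4.5], "twist": 0, "jaw": 0}
    - {"xyz": [-3, -0.3, 4.5], "twist": 0, "jaw": -0.3}
    - {"xyz": [-3, -0.3, 4.5], "twist": 0, "jaw": -1}
    - {"xyz": [-3, -0.3, 4.5], "twist": 0, "jaw": -1}
  grip_force: 60

```text
time: 3.58
ee_pos: [0.5057, -0.3372, 0.0715]
tcp_rot: [180.0, 0.0, 82.0]
wrist_force: [-0.3, -0.1, 1.1]
opening: 0.0113
grasp_force: 58.7
```

Call:
apply_moves:
  motion:
    - {"xyz": [0, 0, 0], "twist": 0, "jaw": -1}
    - {"xyz": [0, 0, 0], "twist": 0, "jaw": -1}
    - {"xyz": [0, 0, 0], "twist": 0, "jaw": -1}

```text
time: 3.95
ee_pos: [0.5057, -0.3372, 0.0715]
tcp_rot: [180.0, 0.0, 82.0]
wrist_force: [0.1, 0.5, 2.6]
opening: 0.0113
grasp_force: 58.7
```

```bash
python3 -c "
from h import *
go(.5063,-.3376,.073,82);o=pose()[2];print(o['wrist_force'],o['opening'],o['grasp_force'])"
```

```text
shift [-0.27  0.69 -1.52] twist 0.0002 t 3.95 pos [ 0.5057 -0.3372  0.0715] [1.7998e+02 1.0000e-02 8.2010e+01]
[0.12815427 0.49331274 2.64277636] 0.011309587583533382 58.70020508766174
```

Call:
apply_moves:
  motion:
    - {"xyz": [0, 0, -25], "twist": 0, "jaw": -1}
    - {"xyz": [0, 0, -60], "twist": 0, "jaw": -1}
    - {"xyz": [0, 0, -115], "twist": 0, "jaw": -1}
    - {"xyz": [0, 0, -170], "twist": 0, "jaw": -1}
    - {"xyz": [40, -2, -208], "twist": 0, "jaw": -1}

```text
time: 4.58
ee_pos: [0.509, -0.2984, 0.2811]
tcp_rot: [179.9, 0.0, 81.8]
wrist_force: [-0.6, -0.6, -0.8]
opening: 0.0111
grasp_force: 59.5
```

Call:
apply_moves:
  motion:
    - {"xyz": [448, -25, 0], "twist": -0.115, "jaw": -1}
    - {"xyz": [448, -25, 0], "twist": -0.115, "jaw": -1}
    - {"xyz": [448, -25, 0], "twist": -0.115, "jaw": -1}
    - {"xyz": [448, -25, 0], "twist": -0.115, "jaw": -1}
    - {"xyz": [448, -25, 0], "twist": -0.115, "jaw": -1}

```text
time: 5.2
ee_pos: [0.535, 0.0161, 0.2791]
tcp_rot: [-180.0, 0.0, 88.6]
wrist_force: [1.3, -0.8, -0.8]
opening: 0.0116
grasp_force: 59.5
```

```bash
python3 -c "
from h import *
go(.546,.150,.25,88.6);o=pose()[2];print(o['wrist_force'],o['opening'],o['grasp_force'])"
```

```text
shift [134.14   7.65  29.11] twist -0.0002 t 5.2 pos [0.535  0.0161 0.2791] [-180.      0.     88.59]
[ 1.26357414 -0.82213192 -0.76390819] 0.011607076794735908 59.466058015823364
```

Call:
apply_moves:
  motion:
    - {"xyz": [60, 4, 0], "twist": 0, "jaw": -1}
    - {"xyz": [120, 7, 10], "twist": 0, "jaw": -1}
    - {"xyz": [134, 7.6, 29], "twist": 0, "jaw": -1}
    - {"xyz": [134, 7.6, 29], "twist": 0, "jaw": -1}
    - {"xyz": [134, 7.6, 29], "twist": 0, "jaw": -1}

```text
time: 5.82
ee_pos: [0.5462, 0.1467, 0.2507]
tcp_rot: [180.0, 0.0, 88.5]
wrist_force: [-0.7, 0.1, -0.0]
opening: 0.0115
grasp_force: 59.5
```

Run:
```python
from pk import *
snap('wrist','w2');go(.546,.150,.235,88.6)
top('w2',.547,.192,.096,.106,.05,'block')
W=V('w2');print(W.proj([.547,.192,.1]))
# slot: dark pixels / deep depth on the block
C=W.cloud();g=cv2.cvtColor(W.im,cv2.COLOR_RGB2GRAY)
u,v=W.proj([.547,.192,.1]).astype(int)
print(g[v-24:v+25:3,u-24:u+25:3]);print((C[v-24:v+25:3,u-24:u+25:3,2]*1000).astype(int))
c=W.im[max(v-60,0):v+140,u-130:u+130]
cv2.imwrite('pics/w2c.png',cv2.resize(c,None,fx=2.5,fy=2.5,interpolation=2)[:,:,::-1])
```

```text
shift [ 3.46 -0.44 16.05] twist -0.0017 t 5.875 pos [0.5463 0.1465 0.2511] [179.96   0.    88.5 ]
block 4093 [0.5464 0.1922 0.1003] 0.1003 [547.4 189.8] [64.9 72.5] 88.3
[288.91072852 154.46698093]
[[163 163 164 164 164 165 163 164 166 164 164 164 165 166 166 166 168]
 [164 161 162 162 164 164 164 164 165 165 164 165 166 165 165 167 167]
 [163 162 163 164 163 163 165 164 164 163 164 164 165 165 165 166 166]
 [161 163 162 163 163 162 162 121 140 129 159 164 165 165 166 166 165]
 [161 161 163 163 162 162 162 119 163 136 157 165 163 164 165 163 166]
 [161 163 161 163 162 162 161 117 162 134 156 163 163 163 165 165 164]
 [161 161 162 161 162 163 163 118 160 133 156 164 163 162 164 164 164]
 [160 161 161 161 162 160 162 118 161 134 157 163 163 163 164 164 163]
 [160 160 161 162 160 161 161 118 163 136 156 163 161 164 163 162 163]
 [162 159 162 160 161 162 161 118 159 139 155 163 162 161 163 163 162]
 [159 160 158 160 160 161 161 119 159 135 153 161 163 161 162 161 162]
 [159 159 159 160 159 160 159 109  68  82 156 161 161 162 162 161 162]
 [159 159 161 158 160 159 160 110  62  80 154 162 
[... 813 characters left out ...]
100 100 100  99 100  98  50  48 376 100 100 100  99 100  99]
 [100 100 100 100 100 100 100  98  50  50 100  99 101  99 100 100 100]
 [ 99  99  99 100 100 100  99  98  49  50 100 100 101 100 100  99 100]
 [100 100 100  99 100  99  99  98  49  49  99 100  99 100 100 100  99]
 [ 99  99 100 100  99 100 100  98  66  64  99  99 100 100  99  99 100]
 [100 101 100 101  99 101  99  98  87  88 100 101  99  98 101 101  99]
 [ 99 100  99 100 101 100 100 100  98  98  99  99 100 100  99  99 100]
 [ 99 101 101 100 100  99 101 100  99  99  98 100 101 100 100 101 101]
 [100 100  99 100 100  99  99  99  99 100 100  99  99 101 100  98 101]
 [101 100 100 100  99 100  99 100 100  98 101 100 101  99 101  98 101]]
```

View pics/w2c.png

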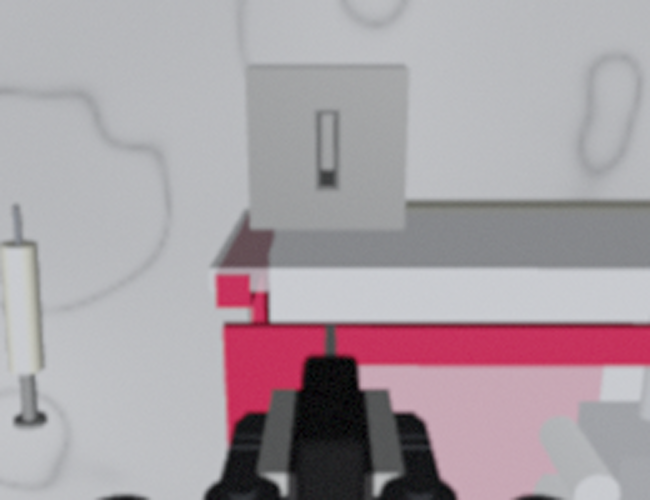

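The crop shows the slot at about (327,150), spanning (316–338, 110–188), upright. The held grip and its blade point at (330,340), in line with the slot. Now fitting the slot precisely.

```bash
cat > slot.py <<'E'
from pk import *
def slot(f,x0=.547,y0=.192,z=.1,h=22):
    W=V(f)
    # rectify block top plane at 0.25 mm/px : col -> +x, row -> +y
    w=np.float32([[x0-h/1e3,y0-h/1e3],[x0+h/1e3,y0-h/1e3],[x0+h/1e3,y0+h/1e3],[x0-h/1e3,y0+h/1e3]])
    src=np.float32([W.proj([a,b,z]) for a,b in w]);n=8*h
    M=cv2.getPerspectiveTransform(src,np.float32([[0,0],[n,0],[n,n],[0,n]]))
    g=cv2.cvtColor(cv2.warpPerspective(W.im,M,(n,n),flags=cv2.INTER_CUBIC),cv2.COLOR_RGB2GRAY)
    m=(g<145).astype(np.uint8)
    cs=max(cv2.findContours(m,cv2.RETR_EXTERNAL,cv2.CHAIN_APPROX_NONE)[0],key=cv2.contourArea)
    r=cv2.minAreaRect(cs);print('slot',[x0*1e3-h+r[0][0]/4+.125,y0*1e3-h+r[0][1]/4+.125],np.array(r[1])/4,r[2])
E
python3 - <<'E'
from slot import *
slot('w2')
# printer yaw from block edges & guard front edge; gauge check with w1 by the same rectification
W=V('w1');x0,y0,h,z=.5063,-.3375,.03,.09
w=np.float32([[x0-h,y0-h],[x0+h,y0-h],[x0+h,y0+h],[x0-h,y0+h]])
M=cv2.getPerspectiveTransform(np.float32([W.proj([a,b,z]) for a,b in w]),np.float32([[0,0],[240,0],[240,240],[0,240]]))
g=cv2.cvtColor(cv2.warpPerspective(W.im,M,(240,240),flags=cv2.INTER_CUBIC),cv2.COLOR_RGB2GRAY)
print(g[::16,::8])
for th in (40,60,80):
    m=(g<th).astype(np.uint8);cs=max(cv2.findContours(m,cv2.RETR_EXTERNAL,cv2.CHAIN_APPROX_NONE)[0],key=cv2.contourArea)
    r=cv2.minAreaRect(cs);print(th,[476.3+r[0][0]/4,-367.5+r[0][1]/4],np.array(r[1])/4,r[2])
E
```

```text
slot [546.8555297851562, 192.55545043945312] [30.04426765  9.21833992] 88.39399719238281
[[174 174 173 173 173 173 173 172 172 172 171 167 161 154 160 168 172 172
  174 175 174 174 175 174 174 176 176 175 175 176]
 [173 174 175 175 174 175 174 173 172 168 161 160 166 171 174 173 174 175
  173 172 172 170 168 166 167 167 168 176 176 176]
 [175 175 175 173 173 171 169 167 166 163 163 166 166 163 163 162 162 164
  162 162 165 165 165 163 164 168 165 175 176 176]
 [175 166 164 161 160 163 161 162 165 162 164 159 136 111  95  78  87 157
  163 162 164 164 167 164 165 168 166 174 176 177]
 [178 169 165 161 163 162 160 160 165 164 163 119  26  33  34  32  24 124
  165 161 162 164 166 164 164 167 166 170 177 178]
 [178 173 167 161 159 162 160 159 165 163 163 147  40  33  31  32  33  83
  165 164 163 164 166 163 164 165 168 166 177 177]
 [179 177 165 162 158 161 163 158 162 164 162 158  66  31  34  34  34  44
  158 163 161 165 165 165 164 165 167 166 176 177]
 [179 180 166 162 159 160 163 159 160 164 163 162 107  29  32  36  34  28
  126 164 162 163 164 166 164 164 167 166 173 177]
 [181 180 1
[... 423 characters left out ...]
33  38  39  37
   32 119 165 162 163 164 168 164 163 164 166 172]
 [175 169 166 168 162 159 158 162 160 159 163 163 161 152  37   9   3  14
    4 137 164 163 165 163 166 163 165 164 166 167]
 [167 176 180 177 164 160 157 161 162 158 162 163 161 163 151 135 142 154
  157 161 163 164 163 162 164 163 165 163 165 165]
 [180 181 182 183 165 160 159 159 164 159 160 163 162 161 162 163 162 163
  161 159 162 165 163 163 163 163 164 162 165 165]]
40 [506.67669372558595, -335.9113540649414] [37.3429985  9.3969202] 81.78079223632812
60 [506.6006820678711, -335.98876953125] [38.1132164  10.26345062] 82.21298217773438
80 [506.58334426879884, -335.9871482849121] [38.7264595  10.88191032] 82.01988220214844
```

Call:
apply_moves:
  motion:
    - {"xyz": [46, -0.6, 0], "twist": 0.002, "jaw": -1}
    - {"xyz": [46, -0.6, 40], "twist": 0.002, "jaw": -1}
    - {"xyz": [46, -0.6, 80], "twist": 0.002, "jaw": -1}
    - {"xyz": [46, -0.6, 80], "twist": 0.002, "jaw": -1}
    - {"xyz": [46, -0.6, 80], "twist": 0.002, "jaw": -1}

```text
time: 6.5
ee_pos: [0.5474, 0.1932, 0.1726]
tcp_rot: [179.9, -0.0, 88.4]
wrist_force: [0.6, -0.2, -0.7]
opening: 0.0114
grasp_force: 59.5
```

Run:
```python
from slot import *
snap('wrist','w3');go(.5469,.1925,.15,88.4);slot('w3')
W=V('w3');p=pose()[0]
for dz in (-.0215,-.0565): print(W.proj(p+[0,.012,dz]))
u,v=W.proj([.547,.192,.1]).astype(int);print(u,v)
c=W.im[v-80:v+70,u-90:u+110]
cv2.imwrite('pics/w3c.png',cv2.resize(c,None,fx=3.5,fy=3.5,interpolation=2)[:,:,::-1])
```

```text
shift [-1.04 -0.78 22.89] twist 0.0004 t 6.55 pos [0.5476 0.1935 0.1729] [ 1.7983e+02 -6.0000e-02  8.8420e+01]
slot [547.0, 188.875] [37.5  43.75] 90.0
[288.68209841 241.68196952]
[288.72879482 220.73736175]
288 230
```

View pics/w3c.png

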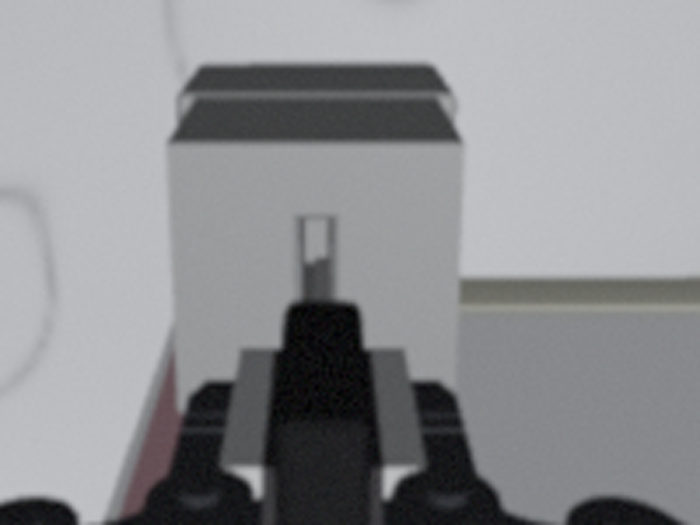

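The crop shows the slot's far end at (316,215), centred on the column of the grip, which spans (283–365, 305). The blade is just above the near part of the slot.

Run:
```python
from slot import *
W=V('w3')
print(W.plane(198+316/3.5,150+215/3.5,.1),W.plane(198+324/3.5,150+305/3.5,.12))
g=cv2.cvtColor(W.im,cv2.COLOR_RGB2GRAY);print(g[206:242:2,274:304])
for i in range(3): print(sensors.get_obs()['ee_pos'])
```

```text
[0.54735137 0.20686983 0.1       ] [0.54857684 0.19520562 0.12      ]
[[156 156 156 157 157 157 156 156 156 156 157 156 155 158 155 157 156 157
  155 156 157 157 157 157 157 157 156 158 158 159]
 [157 157 157 158 156 156 156 156 156 155 155 157 156 156 156 156 156 156
  156 156 155 157 157 159 157 156 157 157 158 157]
 [157 157 157 157 156 155 156 156 155 152 153 154 152 153 153 152 152 154
  153 153 153 156 159 156 157 156 157 156 157 156]
 [157 156 155 157 157 156 156 149 134 121 113 127 137 139 138 138 136 127
  115 122 141 152 156 157 159 157 157 157 157 157]
 [156 156 156 156 156 157 156 151 134 116 105 138 154 155 155 155 150 129
  108 114 137 153 155 156 157 158 156 157 157 157]
 [158 155 156 156 156 156 153 150 135 116 106 139 154 155 156 156 150 127
  106 116 139 153 156 157 157 157 157 157 157 158]
 [156 158 157 156 155 154 155 150 136 118 106 138 153 156 156 156 150 127
  105 116 139 154 157 155 157 156 155 156 156 156]
 [155 157 156 155 156 155 155 149 137 123 110 137 154 155 154 156 150 128
  114 121 139 151 156 156 156 155 156 156 154 157]
 [156 156 155 153 155 156 155 
[... 625 characters left out ...]
152 140 127  95  70  67  71  73  78  78  81
   93 116 140 153 156 154 154 155 156 155 155 155]
 [154 155 155 155 155 154 156 150 138 123  92  69  65  70  76  76  72  78
   92 114 135 149 153 154 154 153 155 156 155 154]
 [155 154 155 154 156 150 133 105  81  64  46  32  34  36  37  38  39  40
   46  56  68  76  81  94 101 119 144 153 155 155]
 [153 154 155 154 149 120  69  24   7   7   8   2  13  10  12   9  14  15
   18  15  11  14  10   3  19  35  91 138 154 155]
 [154 153 153 152 131  85  32  14   9  15   9  16   7  14  12  13   9   8
   10  20  15  14  17  10  13  12  58 117 147 155]]
[0.54764261 0.19349693 0.17289242]
[0.54764261 0.19349693 0.17289242]
[0.54764261 0.19349693 0.17289242]
```

Call:
apply_moves:
  motion:
    - {"xyz": [-1, -0.6, 5], "twist": 0, "jaw": -1}
    - {"xyz": [-1, -0.6, 5], "twist": 0, "jaw": -1}
    - {"xyz": [-1, -0.6, 5], "twist": 0, "jaw": -1}
    - {"xyz": [-1, -0.6, 5], "twist": 0, "jaw": -1}

```text
time: 7.05
ee_pos: [0.5461, 0.193, 0.1655]
tcp_rot: [180.0, -0.0, 88.5]
wrist_force: [-0.6, -0.4, 0.7]
opening: 0.0114
grasp_force: 59.5
```

Run:
```python
from slot import *
go(.5469,.1925,.15,88.4)
```

```text
shift [-0.45  0.79 15.46] twist 0.0016 t 7.05 pos [0.5461 0.193  0.1655] [ 1.7999e+02 -1.0000e-02  8.8490e+01]
```

Call:
apply_moves:
  motion:
    - {"xyz": [-0.4, 0.7, 0], "twist": 0.002, "jaw": -1}
    - {"xyz": [-0.4, 0.7, 4], "twist": 0.002, "jaw": -1}
    - {"xyz": [-0.4, 0.7, 8], "twist": 0.002, "jaw": -1}
    - {"xyz": [-0.4, 0.7, 12], "twist": 0.002, "jaw": -1}
    - {"xyz": [-0.4, 0.7, 14], "twist": 0.002, "jaw": -1}

```text
time: 7.68
ee_pos: [0.5466, 0.1924, 0.1508]
tcp_rot: [-180.0, 0.0, 88.4]
wrist_force: [-0.4, 0.1, -1.0]
opening: 0.0115
grasp_force: 59.5
```

Run:
```python
from slot import *
go(.5469,.1925,.1215,88.4);print(pose()[2]['wrist_force'],pose()[2]['torque'])
```

```text
shift [ 0.08  0.29 29.34] twist -0.0006 t 7.675 pos [0.5466 0.1924 0.1508] [-1.7997e+02  1.0000e-02  8.8360e+01]
[-0.3540699   0.14825018 -1.0493848 ] [-0.00537935  0.02133913 -0.02283948]
```

Call:
apply_moves:
  motion:
    - {"xyz": [0, 0.2, 6], "twist": 0, "jaw": -1}
    - {"xyz": [0, 0.2, 12], "twist": 0, "jaw": -1}
    - {"xyz": [0, 0.2, 18], "twist": 0, "jaw": -1}
    - {"xyz": [0, 0.2, 23], "twist": 0, "jaw": -1}
    - {"xyz": [0, 0.2, 26], "twist": 0, "jaw": -1}

```text
time: 8.3
ee_pos: [0.5468, 0.1924, 0.1249]
tcp_rot: [-180.0, 0.0, 88.4]
wrist_force: [-0.2, 0.3, -0.2]
opening: 0.0114
grasp_force: 59.5
```

Call:
apply_moves:
  motion:
    - {"xyz": [0, 0, 1], "twist": 0, "jaw": -1}
    - {"xyz": [0, 0, 2], "twist": 0, "jaw": -1}
    - {"xyz": [0, 0, 3], "twist": 0, "jaw": -1}

```text
time: 8.68
ee_pos: [0.547, 0.1925, 0.1224]
tcp_rot: [180.0, -0.0, 88.4]
wrist_force: [0.6, -0.0, -0.7]
opening: 0.011
grasp_force: 59.5
```

Run:
```python
from slot import *
go(.5469,.1925,.1215,88.4);print(pose()[2]['wrist_force'],pose()[2]['torque'])
```

```text
shift [-0.03 -0.14  0.92] twist -0.0006 t 8.675 pos [0.547  0.1925 0.1224] [ 1.7998e+02 -1.0000e-02  8.8370e+01]
[ 0.6146213  -0.00475811 -0.68768505] [ 0.00961706 -0.03952857 -0.00697275]
```

Call:
apply_moves:
  motion:
    - {"xyz": [0, 0, 0.7], "twist": 0, "jaw": -1}
    - {"xyz": [0, 0, 1.4], "twist": 0, "jaw": -1}
    - {"xyz": [0, 0, 1.4], "twist": 0, "jaw": -1}

```text
time: 9.05
ee_pos: [0.547, 0.1925, 0.1215]
tcp_rot: [180.0, -0.0, 88.4]
wrist_force: [-1.2, -1.6, 4.2]
opening: 0.0112
grasp_force: 60.2
```

Call:
apply_moves:
  motion:
    - {"xyz": [0, 0, 0], "twist": 0, "jaw": 0}
    - {"xyz": [0, 0, 0], "twist": 0, "jaw": 0}
    - {"xyz": [0, 0, 0], "twist": 0, "jaw": 0}
    - {"xyz": [0, 0, 0], "twist": 0, "jaw": 0}

```text
time: 9.55
ee_pos: [0.547, 0.1925, 0.1208]
tcp_rot: [-180.0, 0.0, 88.4]
wrist_force: [0.4, -0.2, -0.1]
opening: 0.0431
grasp_force: 0.0
```

Call:
apply_moves:
  motion:
    - {"xyz": [0, 0, -10], "twist": 0, "jaw": 0}
    - {"xyz": [0, 0, -30], "twist": 0, "jaw": 0}
    - {"xyz": [0, 0, -70], "twist": 0, "jaw": 0}
    - {"xyz": [0, 0, -130], "twist": 0, "jaw": 0}
    - {"xyz": [0, 0, -140], "twist": 0, "jaw": 0}

```text
time: 10.18
ee_pos: [0.5479, 0.1928, 0.2663]
tcp_rot: [179.6, -0.1, 88.4]
wrist_force: [1.2, -0.1, -0.1]
opening: 0.0429
grasp_force: 0.0
```

Run:
```python
from slot import *
snap('wrist','w4')
top('w4',.547,.1925,.13,.15,.04,'gauge');top('w4',.547,.1925,.095,.105,.05,'block')
go(.533,.0,.26,88.5)
```

```text
gauge 825 [0.5469 0.1801 0.1387] 0.1396 [552.9 179.2] [57.4 38.3] 73.1
block 2940 [0.5462 0.1933 0.1002] 0.1002 [546.8 190.1] [65.8 71.6] 88.6
shift [-193.12   -9.33    4.76] twist -0.0023 t 10.225 pos [0.5478 0.1928 0.2652] [ 1.7969e+02 -1.2000e-01  8.8370e+01]
```

Call:
apply_moves:
  motion:
    - {"xyz": [-60, -3, 0], "twist": 0, "jaw": 0}
    - {"xyz": [-120, -6, 0], "twist": 0, "jaw": 0}
    - {"xyz": [-180, -9, 0], "twist": 0, "jaw": 0}
    - {"xyz": [-203, -9, 0], "twist": 0, "jaw": 0}
    - {"xyz": [-203, -9, 0], "twist": 0, "jaw": 0}

```text
time: 10.85
ee_pos: [0.5318, -0.0117, 0.2601]
tcp_rot: [-179.9, 0.0, 88.2]
wrist_force: [0.1, 0.3, 0.6]
opening: 0.0426
grasp_force: 0.0
```

Run:
```python
from slot import *
snap('wrist','w5')
top('w5',.533,.028,.178,.196,.06,'bar')
C=V('w5').cloud().reshape(-1,3);c=C[(abs(C[:,2]-.187)<.006)&(np.hypot(C[:,0]-.533,C[:,1]-.028)<.06)]
print(np.polyfit(c[:,1]-.028,c[:,0],1),c[:,2].max())
go(.5332,.028,.181,88.5)
```

```text
bar 2441 [0.5321 0.032  0.1879] 0.1883 [531.9  28.6] [100.4  12. ] 88.5
[0.02624202 0.5320176 ] 0.19130637672328815
shift [38.62  0.2  79.15] twist -0.0039 t 10.9 pos [ 0.5319 -0.0106  0.2601] [-1.7994e+02 -1.0000e-02  8.8280e+01]
```

View pics/w5.png

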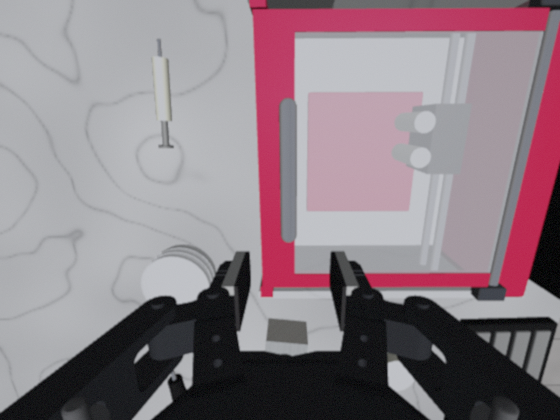

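The wrist view shows the bar from (288,100) to (288,242), upright between the jaws' columns. It fits at 12 x 100 mm with its top at 0.189 m, as the text says.

Call:
apply_moves:
  motion:
    - {"xyz": [38.6, -1, 10], "twist": 0, "jaw": 0}
    - {"xyz": [38.6, -1, 40], "twist": 0, "jaw": 0}
    - {"xyz": [38.6, -1, 65], "twist": 0, "jaw": 0}
    - {"xyz": [38.6, -1, 75], "twist": 0, "jaw": 0}
    - {"xyz": [38.6, -1, 75], "twist": 0, "jaw": 0}

```text
time: 11.52
ee_pos: [0.532, 0.029, 0.1855]
tcp_rot: [-179.9, 0.0, 88.4]
wrist_force: [-0.3, -0.2, 0.3]
opening: 0.0428
grasp_force: 0.0
```

Call:
apply_moves:
  motion:
    - {"xyz": [0, 0, 0], "twist": 0, "jaw": 0}

```text
time: 11.65
ee_pos: [0.5327, 0.0287, 0.1869]
tcp_rot: [179.9, -0.0, 88.4]
wrist_force: [0.0, 0.9, 0.4]
opening: 0.0427
grasp_force: 0.0
```

```bash
python3 -c "
from h import *
go(.532,.028,.181,88.5);print(pose()[2]['wrist_force'])"
```

```text
shift [-0.68 -0.64  5.94] twist -0.0021 t 11.65 pos [0.5327 0.0287 0.1869] [ 1.7993e+02 -1.0000e-02  8.8380e+01]
[0.02442508 0.85271593 0.41439813]
```

Call:
apply_moves:
  motion:
    - {"xyz": [-0.6, -0.6, 6], "twist": 0, "jaw": 0}
    - {"xyz": [-0.6, -0.6, 6], "twist": 0, "jaw": 0}
    - {"xyz": [-0.6, -0.6, 6], "twist": 0, "jaw": -0.4}
    - {"xyz": [-0.6, -0.6, 6], "twist": 0, "jaw": -1}
    - {"xyz": [-0.6, -0.6, 6], "twist": 0, "jaw": -1}
  grip_force: 50

```text
time: 12.28
ee_pos: [0.5317, 0.0278, 0.1802]
tcp_rot: [180.0, 0.0, 88.4]
wrist_force: [-0.8, -0.2, 1.8]
opening: 0.0103
grasp_force: 48.6
```

Call:
apply_moves:
  motion:
    - {"xyz": [0, 0, 0], "twist": 0, "jaw": -1}
    - {"xyz": [0, 0, 0], "twist": 0, "jaw": -1}

```text
time: 12.52
ee_pos: [0.5317, 0.0278, 0.1801]
tcp_rot: [180.0, 0.0, 88.4]
wrist_force: [-2.8, -0.5, 4.4]
opening: 0.0102
grasp_force: 48.8
```

Run:
```python
from h import *
p,R,o=pose();print(p,o['tcp_rot'],o['wrist_force'],o['opening'],o['grasp_force'])
a0=np.array([-190,38.]);n=np.array([np.cos(np.radians(-1.5)),np.sin(np.radians(-1.5)),0])
for d in [4,8,12,16,20,24,28,32,36,40]:
    t=np.radians(d);c,s=np.cos(t),np.sin(t)
    x=a0[0]*c+a0[1]*s-a0[0];z=-a0[0]*s+a0[1]*c-a0[1]
    print(d,(R.T@(n*x+[0,0,z])).round(1))
```

```text
[0.5316584  0.02780019 0.1801461 ] [1.79986530e+02 4.18469660e-03 8.83644742e+01] [-2.82654145 -0.4833824   4.35546837] 0.010151497523144992 48.757041692733765
4 [  0.    3.1 -13.2]
8 [  0.    7.1 -26.1]
12 [  0.   12.1 -38.7]
16 [  0.   17.8 -50.9]
20 [  0.1  24.5 -62.7]
24 [  0.1  31.9 -74. ]
28 [  0.1  40.1 -84.7]
32 [  0.1  49.  -94.9]
36 [ 1.000e-01  5.860e+01 -1.044e+02]
40 [   0.2   68.9 -113.2]
```

Call:
apply_moves:
  motion:
    - {"xyz": [0, 1.5, -6.6], "twist": 0, "jaw": -1}
    - {"xyz": [0, 3.1, -13.2], "twist": 0, "jaw": -1}
    - {"xyz": [0, 5, -19.7], "twist": 0, "jaw": -1}
    - {"xyz": [0, 7.1, -26.1], "twist": 0, "jaw": -1}
    - {"xyz": [0, 7.1, -26.1], "twist": 0, "jaw": -1}

```text
time: 13.15
ee_pos: [0.5386, 0.0276, 0.2064]
tcp_rot: [-180.0, 0.0, 88.4]
wrist_force: [-4.6, -0.2, -3.2]
opening: 0.0103
grasp_force: 48.9
```

Run:
```python
from h import *
p,R,o=pose();print((R.T@(p-[0.5316584,0.02780019,0.1801461])).round(4),p,o['tcp_rot'],o['wrist_force'],o['opening'],o['grasp_force'])
```

```text
[ 0.      0.0069 -0.0262] [0.53861216 0.02764973 0.20639024] [-1.79972873e+02  1.80927679e-03  8.83681155e+01] [-4.55435301 -0.24161442 -3.204263  ] 0.010319202565534195 48.91099691390991
```

Call:
apply_moves:
  motion:
    - {"xyz": [0, 5, -12.6], "twist": 0, "jaw": -1}
    - {"xyz": [0, 10.7, -24.8], "twist": 0, "jaw": -1}
    - {"xyz": [0, 17.4, -36.6], "twist": 0, "jaw": -1}
    - {"xyz": [0, 24.8, -47.9], "twist": 0, "jaw": -1}
    - {"xyz": [0.1, 28.8, -53.3], "twist": 0, "jaw": -1}

```text
time: 13.78
ee_pos: [0.5665, 0.0269, 0.2604]
tcp_rot: [-179.9, 0.0, 88.4]
wrist_force: [-11.9, -1.8, 3.0]
opening: 0.01
grasp_force: 49.1
```

Call:
apply_moves:
  motion:
    - {"xyz": [0, 0, 0], "twist": 0, "jaw": -1}

```text
time: 13.9
ee_pos: [0.5666, 0.0269, 0.2606]
tcp_rot: [-179.9, 0.0, 88.4]
wrist_force: [-12.1, 0.0, 6.0]
opening: 0.0101
grasp_force: 49.3
```

Run:
```python
from h import *
p,R,o=pose();print((R.T@(p-[0.5316584,0.02780019,0.1801461])).round(4),o['tcp_rot'],o['wrist_force'],o['opening'],o['grasp_force'])
```

```text
[ 0.0001  0.0348 -0.0805] [-1.79946780e+02  1.53462428e-03  8.83652459e+01] [-12.09611913   0.0235402    5.99231583] 0.010073298816906676 49.2673534154892
```

Call:
apply_moves:
  motion:
    - {"xyz": [0, 4, -8.5], "twist": 0, "jaw": -1}
    - {"xyz": [0, 12, -17.5], "twist": 0, "jaw": -1}
    - {"xyz": [0, 21.5, -26.8], "twist": 0, "jaw": -1}
    - {"xyz": [0.1, 31.8, -35], "twist": 0, "jaw": -1}
    - {"xyz": [0.1, 31.8, -35], "twist": 0, "jaw": -1}

```text
time: 14.52
ee_pos: [0.5992, 0.026, 0.2959]
tcp_rot: [180.0, 0.0, 88.4]
wrist_force: [-9.7, -1.2, 6.2]
opening: 0.0098
grasp_force: 50.2
```

Call:
apply_moves:
  motion:
    - {"xyz": [0, 0, 0], "twist": 0, "jaw": -1}
    - {"xyz": [0, 0, 0], "twist": 0, "jaw": -1}

```text
time: 14.78
ee_pos: [0.5987, 0.026, 0.2955]
tcp_rot: [180.0, 0.0, 88.4]
wrist_force: [-8.8, -2.3, 4.5]
opening: 0.0106
grasp_force: 50.1
```

Run:
```python
from h import *
p,R,o=pose();print((R.T@(p-[0.5316584,0.02780019,0.1801461])).round(4),o['tcp_rot'],o['wrist_force'],o['opening'],o['grasp_force'])
snap('scene','s6');snap('top','t6')
S=V('s6')
cv2.imwrite('pics/s6c.png',cv2.resize(S.im[140:340,170:420],(750,600),interpolation=2)[:,:,::-1])
for f in('s6','t6'):
    C=V(f).cloud().reshape(-1,3)
    q=(C-[.6326,.0252,0]);a=np.radians(-1.5);X=q[:,0]*np.cos(a)+q[:,1]*np.sin(a);Y=-q[:,0]*np.sin(a)+q[:,1]*np.cos(a)
    m=(X>-75)&(abs(abs(Y)-.102)<.008)&(X>-.09)&(X<.08)&(C[:,2]>.13)&(C[:,2]<.33)
    if m.sum()>5:
        print(f,m.sum());k=np.polyfit(X[m],C[m,2],1);r=C[m,2]-np.polyval(k,X[m]);g=abs(r)<.02
        k=np.polyfit(X[m][g],C[m,2][g],1);print(np.degrees(np.arctan(-k[0])),k[1],g.sum())
    b=(abs(q[:,0]+.09)<.05)&(abs(C[:,1]-.1925)<.025)&(C[:,2]>.13)&(C[:,2]<.15);print('gauge',C[b].mean(0) if b.any() else 0)
```

```text
[ 1.000e-04  6.710e-02 -1.154e-01] [1.79990942e+02 6.18245978e-03 8.83645975e+01] [-8.75010486 -2.27307677  4.47323156] 0.010563369964968915 50.05554914474487
s6 1318
39.34768947241736 0.221630120410969 1318
gauge [0.54914061 0.191496   0.13778049]
t6 571
39.261725267531126 0.22411367159102075 571
gauge [0.54804888 0.19043794 0.1404566 ]
```

View pics/s6c.png

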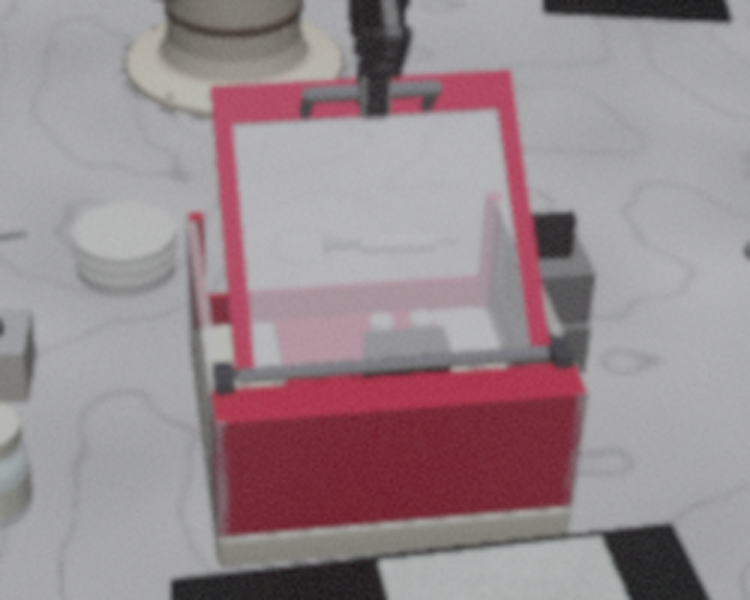

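The scene crop shows the guard raised with the fingers on the bar at (372,95), and the gauge's grip seated on the block at (555,235). Both views fit 39.3°. Holding to settle.

Call:
apply_moves:
  motion:
    - {"xyz": [0, 0, 0], "twist": 0, "jaw": -1}
    - {"xyz": [0, 0, 0], "twist": 0, "jaw": -1}
    - {"xyz": [0, 0, 0], "twist": 0, "jaw": -1}
    - {"xyz": [0, 0, 0], "twist": 0, "jaw": -1}
    - {"xyz": [0, 0, 0], "twist": 0, "jaw": -1}

```text
time: 15.5
ee_pos: [0.5987, 0.026, 0.2955]
tcp_rot: [180.0, 0.0, 88.4]
wrist_force: [-9.1, -1.5, 3.9]
opening: 0.01
grasp_force: 50.0
```

Run:
```python
from h import *
p,R,o=pose();d=(R.T@(p-[0.5316584,0.02780019,0.1801461]));print(d.round(4),o['qd'].round(2),o['wrist_force'],o['grasp_force'])
if abs(d[2]+.1154)<.002 and o['grasp_force']>30: print(bot.job_done())
```

```text
[ 1.000e-04  6.710e-02 -1.153e-01] [-0.05  0.04 -0.04 -0.04 -0.03 -0.07] [-9.14751288 -1.45575983  3.87596259] 50.04563391208649
the job is handed in; nothing more can be done
None
```

I handed the job in at about 15.5 s. The rectangular gauge is seated in the interlock slot and released, and the gripper is holding the guard still at about 39° open; the hand-in returned no verdict.

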